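# Pin the second scraper bar onto the boot scraper

### The arm

A 6-joint arm with a two-finger parallel gripper is mounted at the origin on the work surface. World frame = base frame: x ahead of the robot, y to its left, z up, the work surface at z = 0. Lengths are in m, angles in degrees, forces in N, time in s.
With the tool pointing down it reaches from about 0.4 to 0.825 m from the base axis. Payload 7 kg.
Tool frame: the origin (TCP) lies at the very end of the fingers, on their centre line; the grasp point (between the pads) lies 19 mm behind it; z points along the fingers, y is the direction in which the jaws open and shut (so a half turn about z gives the same grasp; the last joint's range is limited). The gripper opens to 88 mm and grips with 3 to 60 N. Pads are 19 mm wide; open, the fingers measure 130 mm over their backs; the gripper's body (78 mm by 193 mm) begins 47 mm behind the grasp point.
Start: joints at [-57.748, 20.546, 0.682, 0, -70.136, -16.507], TCP at [0.183, -0.65, 0.227] pointing down, gripper open.
Joint ranges: [-176.03, 176.03], [-82.01, 121.73], [-58.28, 71.71], [-173.87, 95.51], [-174.79, -0.11], [-173.66, 173.66]. Speed limits (degrees/s): [136.94, 136.94, 172.46, 180, 180, 180].

### API

Orientations are given as [roll, pitch, yaw] about the fixed x, y, z axes, in that order (R = Rz(yaw) Ry(pitch) Rx(roll)).
In Python, from plant import telemetry, optics, ctrl gives the robot as it stands.
- The arm moves only by the tool servo_tool, never from a script. Its argument "rows" is a list of rows, each a list of 3 entries, a list of its own where there are three numbers: the shift along the tool's x, y, z in m, then the turn, a rotation vector about the tool's x, y, z in units of 6 degrees (1.0 is 6 degrees), then the closure, from 0 (fully open) to 1 (shut). A call has 1 to 20 rows; each row shifts and turns the commanded pose from where the row before left it, along the tool's axes as they then stand; what a row does not reach is not made up. A row lasts 1/12 s, in which the tool goes at most 41.7 mm and 7.16 degrees, less where a joint would pass 70% of its speed; a pose out of reach is approached as far as the arm can. A call is refused whole if a number of a shift passes 0.0417 or a number of a turn 1, either way. A call with a gripper value outside its range is refused whole. The fingers move at their own pace and stop on an object; the grip force is fixed at half the most. Time passes only in rows, so rows that do not move let the fingers close. It gives the time, the measured TCP pose, the force and the opening at its end, in the units of the state.
- telemetry.get_obs(): the state, without advancing time (a new reading comes with each control period).
- optics.snapshot(name): name is "side" or "top" or "wrist"; returns the picture (420x560x3 uint8, red, green, blue); there is no depth.
- optics.camera_info(name): a dict with "mtx" (3x3 intrinsics, pixels), "rvec" (rotation vector, rad) and "tvec" (3), from world to camera coordinates, as OpenCV has them. Camera axes: x right, y down, z forward; pixel columns grow to the right and rows downward; lengths in m; the calibration is good to about 2 mm. A picture is of the moment at which its call begins: read the wrist's pose just before it. camera_info takes no time and is no camera call; for the wrist camera it gives the pose at the moment of the call.
- ctrl.close_job(): hands the job in, once; it reports no verdict.
The state is a dict: "clock": time; "joint_pos": joint angles; "qvel": joint speeds; "tau": joint torques, N m; "tool_pos": TCP position; "orientation": TCP orientation; "force": force on the tool from outside, world axes, zero at the start; "moment": the same for the moment, N m; "opening": finger opening in m.
Only numpy, scipy, OpenCV 4.12 (cv2) and the standard library are available. Lean on these libraries where they do the work, as an engineer would, in place of code of your own. Each camera call takes 0.05 s, during which the arm holds its last target.

### The job

Finish putting together the boot scraper on the stone tray: lay the loose oak bar that has a hole through it squarely on top of the bar already on the scraper's foot, so that the holes line up. Then take the brass pin with the round knob out of its pot and pass it down through both bars into the foot until its collar sits flat on the top bar, and let go.

Things in the scene. Friction and masses are not known exactly. Their poses are not given: they have to be found in the camera images.
- foot: Foot of the boot scraper: a darker oak block 130 (x) by 56 (y) by 40 mm high, fixed to the stone tray (the tray's top is at height 12 mm), with an upright round hole 36 mm wide right through its middle. Origin: centre of its underside, on the hole's axis; x along its length, z up.
- bar_low: Lower scraper bar, loose, already lying along the foot with its hole within about 6 mm of the foot's hole: oak with a steel blade strip at each end, 134 (x) by 56 (y) by 22 mm thick, round hole 36 mm wide through its middle. Origin: centre of its underside, on the hole's axis; x along its length, z up. Weighs about 130 g.
- bar_top: Second scraper bar, loose, flat on the tray at left or right, just like the lower one: 134 (x) by 56 (y) by 22 mm thick, round hole 36 mm wide through its middle; both ends alike, both faces alike. Origin: centre of its underside, on the hole's axis; x along its length, z up. About 130 g. The bar of the same outline without a hole, on the other side, is a bystander.
- pin: Brass pin, 320 g, hung upright by its collar on the rim of a fixed dark pot (60 wide, 70 high, bore 38 mm) at left or right. Origin: shaft tip, z up the axis. Heights from tip: shaft 16 wide to 66 mm, tapered; collar 58 wide, 66 to 72; neck 20 wide; round knob 32 wide, straight sides 87 to 108, top 112. Home: tip 18 mm above foot's underside. A hook with a cross-bar handle in a like pot is a bystander.
Not all that is in view belongs to the job. What is shaped like the pin but green is not meant.

How it is judged:
By the outcome, as a careful person would: the job done as asked, in the order asked, and still so for the second after the job is handed in, with the robot touching nothing.
It also fails if it takes over 53 s, if anything falls off the work surface, if the arm or the gripper's body presses on something with over 40 N, if the wrist force passes 120 N, or if a joint passes its speed limit or range.

## Working session

There is one attempt and no reset: what is moved stays moved. The work goes in short steps, Python scripts to look and compute and a tool call to move; the robot and the scene stay as the last step left them, time stands still between calls to the robot, and variables do not carry over. Pictures are saved under pics/ and viewed, and the job is handed in when it is done.

Besides the shell and the picture viewer there is one more tool, called in YAML: its name, and indented under it one key for each argument. servo_tool: Moves the arm, as the interface text tells. Its arguments: {"type":"object","properties":{"rows":{"type":"array"}},"required":["rows"]}

```bash
mkdir -p pics; ls
python3 - <<'E'
from plant import telemetry, optics
import cv2,numpy as np
print(telemetry.get_obs())
for n in ("side","top","wrist"):
    i=optics.camera_info(n); im=optics.snapshot(n)
    cv2.imwrite(f"pics/{n}0.png",cv2.cvtColor(im,cv2.COLOR_RGB2BGR)); 
    R=cv2.Rodrigues(np.array(i["rvec"],float))[0]; print(n,i["mtx"],(-R.T@np.array(i["tvec"]).ravel()),R.tolist())
E
```

```text
pics
{'clock': 0.0, 'joint_pos': array([-5.77476050e+01,  2.05886380e+01,  6.31948123e-01, -2.15128297e-02,
       -7.01365084e+01, -1.65057182e+01]), 'qvel': array([-0.11130646, -0.05649858, -0.00479722, -0.03940648,  0.05949579,
       -0.06224173]), 'tau': array([ 4.02796422e-04, -5.82722926e+01,  2.93061876e+01,  6.99726239e+00,
        7.05403945e-03, -1.89267398e-04]), 'tool_pos': array([ 0.18300622, -0.64918194,  0.22563602]), 'orientation': array([ 1.79904896e+02, -7.09127782e-03, -1.64260643e+02]), 'force': array([-0.74330489,  0.66613118, -0.21520777]), 'moment': array([-0.01230331,  0.00636898,  0.03609232]), 'opening': 0.08734605088107708}
side [[526.71404086   0.         292.06656576]
 [  0.         526.71404086 210.7432181 ]
 [  0.           0.           1.        ]] [-0.06840899  0.9661579   0.86667051] [[-0.8603373919255761, -0.5093058709319153, 0.020666443549408192], [-0.32601320166784076, 0.5186405020901822, -0.7903970027333908], [0.3918353792002215, -0.6867456293460682, -0.6122462545259802]]
top [[523.24166423   0.         276.83638676]
 [  0.         523.24166423 215.67065643]
 [  0.           0.           1.        ]] [0.22168348 0.05675019 1.53435516] [[-0.0196874978088305, -0.9998004960185637, -0.0033720307029378588], [-0.9902194458817811, 0.019964545694958313, -0.13808282265644972], [0.13812259564461538, 0.0006205451056734979, -0.9904149451094556]]
wrist [[302.85824913   0.         279.87421882]
 [  0.         302.85824913 207.54396272]
 [  0.           0.           1.        ]] [ 0.11649211 -0.66933273  0.38277482] [[-0.27001094469383835, 0.9628568871541023, 0.0008394077989753723], [0.9302818326360316, 0.2606509796384884, 0.2581410054230868], [0.24833405246338455, 0.07048178256406468, -0.966106886795506]]
```

View pics/side0.png

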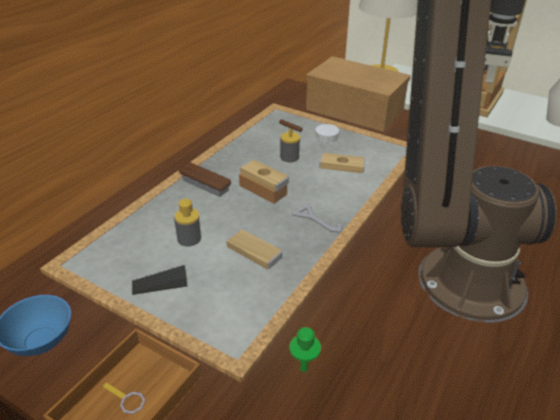

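View pics/top0.png

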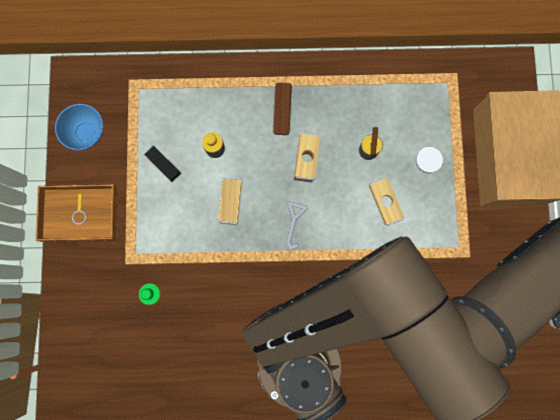

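View pics/wrist0.png

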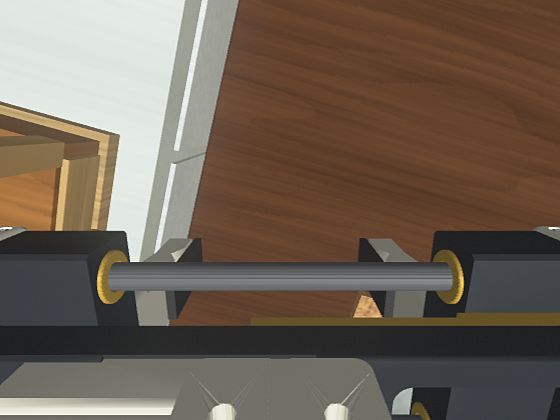

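Top view candidates:
- **Bars:** the holed loose bar is at (387,200), the plain bar at (230,201), and the lower bar on the foot at (307,157).
- **Pins:** the round-knob pin in its pot is at (212,143), the cross-bar hook at (372,145), and the green look-alike at (149,294).

The holed bar (387,200) and the pin (212,143) fit the description. I'll confirm both in a crop.

```bash
cat > h.py <<'E'
from plant import telemetry, optics
import cv2,numpy as np
def cam(n):
    i=optics.camera_info(n); R=cv2.Rodrigues(np.array(i["rvec"],float))[0]; t=np.array(i["tvec"],float).ravel()
    return np.array(i["mtx"]),R,t
def toplane(c,px,z):
    K,R,t=c; px=np.atleast_2d(np.array(px,float)); o=-R.T@t
    d=(R.T@np.linalg.inv(K)@np.c_[px,np.ones(len(px))].T).T
    return o+d*((z-o[2])/d[:,2])[:,None]
def proj(c,P):
    K,R,t=c; return cv2.projectPoints(np.atleast_2d(np.array(P,float)),cv2.Rodrigues(R)[0],t,K,None)[0][:,0]
def snap(n,name):
    s=telemetry.get_obs(); c=cam(n); im=cv2.cvtColor(optics.snapshot(n),cv2.COLOR_RGB2BGR); cv2.imwrite("pics/"+name,im); return s,c,im
E
python3 - <<'E'
from h import *
im=cv2.imread("pics/top0.png"); c=cam("top")
cv2.imwrite("pics/topcrop.png",cv2.resize(im[70:240,185:425],None,fx=3.3,fy=3.3,interpolation=cv2.INTER_CUBIC))
s=cv2.imread("pics/side0.png");cv2.imwrite("pics/sidecrop.png",cv2.resize(s[110:280,160:380],None,fx=3.3,fy=3.3,interpolation=cv2.INTER_CUBIC))
print(toplane(c,[[387,200]],.034),toplane(c,[[307,157]],.074),toplane(c,[[212,137]],.12), toplane(c,[[230,201]],.034))
E
```

```text
[[ 0.47042866 -0.26320127  0.034     ]] [[ 0.59312001 -0.03198918  0.074     ]] [[0.64405393 0.23405896 0.12      ]] [[0.47672497 0.19298875 0.034     ]]
```

View pics/topcrop.png

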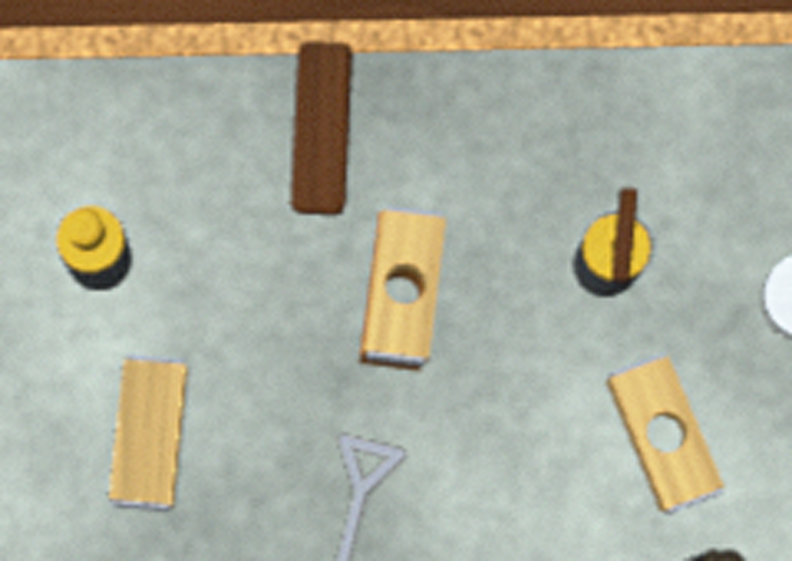

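View pics/sidecrop.png

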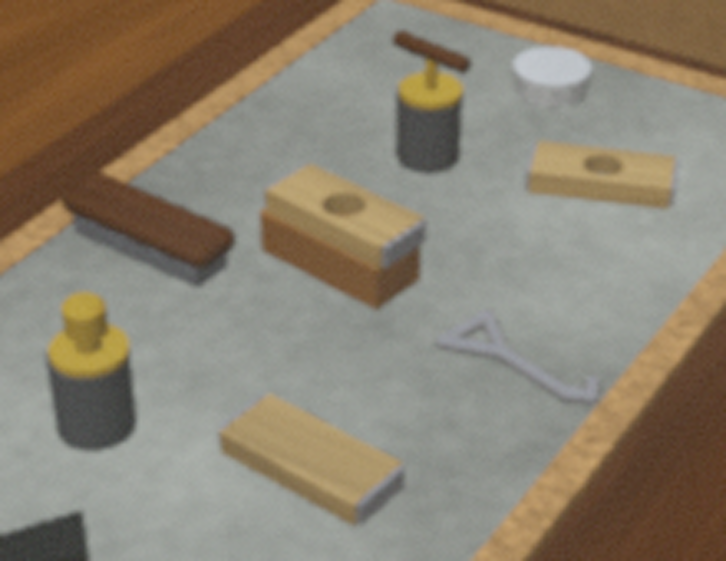

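The crops confirm it. The bar at right (crop 665,432) has a hole, and the pin in the left pot (crop 90,230) is brass with a round knob. Now a coarse measurement.

Run:
```python
from h import *
im=cv2.imread("pics/top0.png"); c=cam("top"); hsv=cv2.cvtColor(im,cv2.COLOR_BGR2HSV)
for p in [(387,185),(300,145),(228,190),(212,142),(309,158),(387,201),(302,179)]: print(p,hsv[p[1],p[0]])
for name,(x0,y0,x1,y1),z in (("top",(360,170,410,235),.034),("low",(285,128,325,190),.074)):
    m=(cv2.inRange(hsv,(12,60,130),(28,200,255)))
    w=np.zeros_like(m); w[y0:y1,x0:x1]=m[y0:y1,x0:x1]
    cs,hh=cv2.findContours(w,cv2.RETR_CCOMP,cv2.CHAIN_APPROX_NONE)
    k=max(range(len(cs)),key=lambda i:cv2.contourArea(cs[i]))
    P=toplane(c,cs[k][:,0],z)[:,:2].astype(np.float32); print(name,cv2.minAreaRect(P*1000))
    for i in range(len(cs)):
        if hh[0][i][3]==k and cv2.contourArea(cs[i])>20:
            print(" hole",cv2.minEnclosingCircle(toplane(c,cs[i][:,0],z)[:,:2].astype(np.float32)*1000))
```

```text
(387, 185) [ 20 119 216]
(300, 145) [ 21 116 229]
(228, 190) [ 20 120 216]
(212, 142) [ 23 196 212]
(309, 158) [ 76  21 184]
(387, 201) [ 66  17 209]
(302, 179) [ 5 19 82]
top ((468.29290771484375, -260.41064453125), (125.72538757324219, 60.00834655761719), 20.208898544311523)
 hole ((468.4404296875, -261.2276916503906), 19.88002586364746)
low ((595.8207397460938, -31.087020874023438), (60.046875, 130.6412353515625), 81.32533264160156)
 hole ((596.0914916992188, -32.70000076293945), 18.793224334716797)
```

servo_tool:
  rows:
    - [[-0.0271,0.0211,0.004],[0,0,0],0]
    - [[-0.0271,0.0211,0.004],[0,0,0],0]
    - [[-0.0271,0.0211,0.004],[0,0,0],0]
    - [[-0.0271,0.0211,0.004],[0,0,0],0]
    - [[-0.0271,0.0211,0.004],[0,0,0],0]
    - [[-0.0271,0.0211,0.004],[0,0,0],0]
    - [[-0.0271,0.0211,0.004],[0,0,0],0]
    - [[-0.0271,0.0211,0.004],[0,0,0],0]
    - [[-0.0271,0.0211,0.004],[0,0,0],0]
    - [[-0.0271,0.0211,0.004],[0,0,0],0]
    - [[-0.0271,0.0211,0.004],[0,0,0],0]
    - [[-0.0271,0.0211,0.004],[0,0,0],0]
    - [[-0.0271,0.0211,0.004],[0,0,0],0]
    - [[-0.0271,0.0211,0.004],[0,0,0],0]
    - [[0,0,0],[0,0,-0.75],0]
    - [[0,0,0],[0,0,0],0]
    - [[0,0,0],[0,0,0],0]

```text
clock: 1.57
tool_pos: [0.468, -0.2621, 0.1704]
orientation: [180.0, -0.0, -159.8]
force: [-0.3, 0.7, -0.9]
opening: 0.0875
```

```bash
cat >> h.py <<'E'
def bars(im,c,z,near,tag,minA=300):
    """oak top face: minAreaRect and hole on plane z, nearest to 'near'"""
    hsv=cv2.cvtColor(im,cv2.COLOR_BGR2HSV); m=cv2.inRange(hsv,(12,60,130),(28,200,255))
    cs,hh=cv2.findContours(m,cv2.RETR_CCOMP,cv2.CHAIN_APPROX_NONE)
    out=im.copy(); 
    for i in range(len(cs)):
        if cv2.contourArea(cs[i])<minA: continue
        P=toplane(c,cs[i][:,0],z)[:,:2].astype(np.float32)*1000
        if np.linalg.norm(P.mean(0)-np.array(near)*1000)>60: continue
        cv2.drawContours(out,cs,i,(0,0,255),1)
        if hh[0][i][3]<0: print("outer",cv2.minAreaRect(P), "px",cs[i][:,0].mean(0))
        else: print("hole",cv2.fitEllipse(P),"px",cs[i][:,0].mean(0))
    cv2.imwrite("pics/"+tag,out)
E
python3 - <<'E'
from h import *
s,c,im=snap("wrist","w1.png"); print(s["clock"],s["tool_pos"],s["orientation"],s["force"])
bars(im,c,.034,(.468,-.261),"w1b.png")
E
```

```text
1.5667 [ 0.46804188 -0.2621106   0.17037321] [ 1.79981178e+02 -2.98066003e-02 -1.59801738e+02] [-0.25160466  0.65389516 -0.86281954]
outer ((466.68896484375, -265.0165710449219), (125.06907653808594, 55.645233154296875), 19.973251342773438) px [278.90730337 192.46348315]
hole ((466.3270263671875, -264.9076232910156), (35.95527648925781, 36.36761474609375), 122.02505493164062) px [279.05882353 196.38235294]
```

View pics/w1b.png

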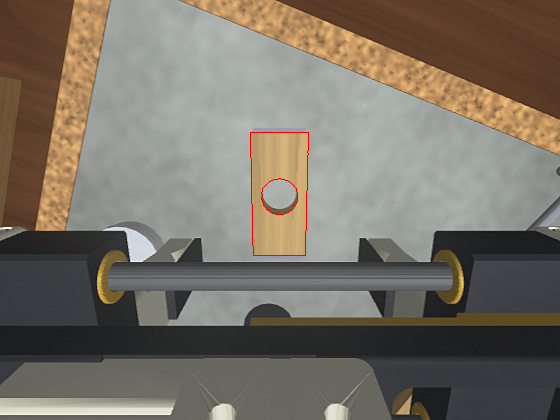

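The wrist view shows the bar straight under the gripper, with the hole at px (279,196). The fit gives 36 mm hole diameter and yaw 20.0°. I'll centre on it, descend and grip.

servo_tool:
  rows:
    - [[0.0024,-0.0015,0.02],[0,0,0],0]
    - [[0,0,0.022],[0,0,0],0]
    - [[0,0,0.022],[0,0,0],0]
    - [[0,0,0.022],[0,0,0],0]
    - [[0,0,0.022],[0,0,0],0]
    - [[0,0,0.02],[0,0,0],0]
    - [[0,0,0.016],[0,0,0],0]
    - [[0,0,0.01],[0,0,0],0]
    - [[0,0,0],[0,0,0],0]
    - [[0,0,0],[0,0,0],0]
    - [[0,0,0],[0,0,0],1]
    - [[0,0,0],[0,0,0],1]
    - [[0,0,0],[0,0,0],1]
    - [[0,0,0],[0,0,0],1]
    - [[0,0,0],[0,0,0],1]
    - [[0,0,0],[0,0,0],1]

```text
clock: 2.95
tool_pos: [0.4666, -0.2646, 0.017]
orientation: [-180.0, 0.0, -159.8]
force: [0.3, 0.0, 3.0]
opening: 0.0558
```

servo_tool:
  rows:
    - [[0,0,-0.005],[0,0,0],1]
    - [[0,0,-0.014],[0,0,0],1]
    - [[0,0,-0.022],[0,0,0],1]
    - [[0,0,-0.022],[0,0,0.803],1]
    - [[0,0,-0.022],[0,0,0.803],1]
    - [[0,0,-0.022],[0,0,0.803],1]
    - [[0,0,-0.022],[0,0,0.803],1]
    - [[0,0,-0.022],[0,0,0.803],1]
    - [[0,0,-0.022],[0,0,0.803],1]
    - [[-0.0053,0.023,0],[0,0,0],1]
    - [[-0.0053,0.023,0],[0,0,0],1]
    - [[-0.0053,0.023,0],[0,0,0],1]
    - [[-0.0053,0.023,0],[0,0,0],1]
    - [[-0.0053,0.023,0],[0,0,0],1]
    - [[-0.0053,0.023,0],[0,0,0],1]
    - [[0,0,0],[0,0,0],1]
    - [[0,0,0],[0,0,0],1]

```text
clock: 4.37
tool_pos: [0.5187, -0.132, 0.1896]
orientation: [180.0, -0.0, 171.5]
force: [-0.9, 0.1, -1.0]
opening: 0.0557
```

Run:
```python
from h import *
s,c,im=snap("wrist","w2.png"); print(s["clock"],s["tool_pos"],s["orientation"],s["force"],s["opening"])
bars(im,c,.074,(.595,-.033),"w2b.png")
zb=s["tool_pos"][2]-.017+.034
print("held"); bars(im,c,zb,s["tool_pos"][:2],"w2c.png",100)
```

```text
4.3667 [ 0.51872945 -0.13195311  0.18964211] [ 1.79996972e+02 -1.82250812e-02  1.71453427e+02] [-0.88155977  0.06785266 -0.97674749] 0.05567209986379783
outer ((558.8451538085938, -31.231340408325195), (56.0639762878418, 52.05058288574219), 81.38301849365234) px [390.74257426 221.00990099]
held
outer ((538.6077270507812, -139.35633850097656), (62.48621368408203, 15.392152786254883), 81.38593292236328) px [275.33666667 304.24      ]
outer ((533.6209716796875, -74.55674743652344), (4.390158653259277, 27.806400299072266), 85.8154067993164) px [397.96078431 278.95098039]
outer ((515.9361572265625, -191.02122497558594), (9.348065376281738, 28.58441162109375), 71.84175109863281) px [165.65116279 278.14534884]
outer ((506.0677185058594, -75.78474426269531), (28.794206619262695, 26.73293113708496), 81.38308715820312) px [390.74257426 221.00990099]
outer ((485.8988342285156, -128.2242431640625), (55.74800109863281, 58.496498107910156), 81.38192749023438) px [279.46666667 200.24040404]
```

View pics/w2b.png

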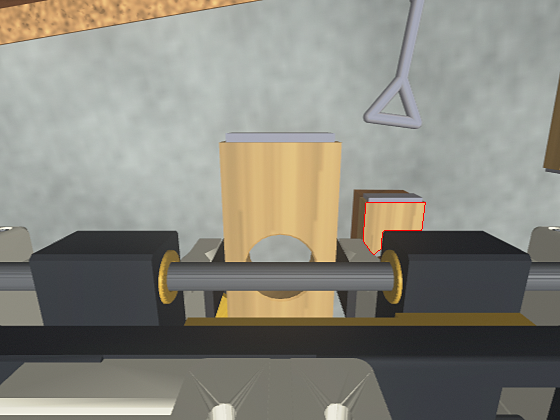

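The held bar hides part of the foot here, and image up turns out to be world −x. I'll view the lower bar from beyond it on the left instead.

servo_tool:
  rows:
    - [[-0.01375,0.0274,0],[0,0,0],1]
    - [[-0.01375,0.0274,0],[0,0,0],1]
    - [[-0.01375,0.0274,0],[0,0,0],1]
    - [[-0.01375,0.0274,0],[0,0,0],1]
    - [[-0.01375,0.0274,0],[0,0,0],1]
    - [[-0.01375,0.0274,0],[0,0,0],1]
    - [[-0.01375,0.0274,0],[0,0,0],1]
    - [[-0.01375,0.0274,0],[0,0,0],1]
    - [[0,0,0],[0,0,0],1]
    - [[0,0,0],[0,0,0],1]
    - [[0,0,0],[0,0,0],1]

```text
clock: 5.33
tool_pos: [0.6599, 0.0662, 0.1891]
orientation: [-180.0, -0.1, 171.3]
force: [-0.2, -0.7, -0.8]
opening: 0.0555
```

Run:
```python
from h import *
s,c,im=snap("wrist","w3.png"); print(s["clock"],s["tool_pos"],s["orientation"],s["force"],s["opening"])
bars(im,c,.074,(.595,-.033),"w3b.png")
```

```text
5.3333 [0.65991804 0.06621121 0.18908684] [-1.79963436e+02 -6.71301370e-02  1.71304203e+02] [-0.19023982 -0.71019003 -0.78738979] 0.05552230363408417
outer ((595.974365234375, -30.572410583496094), (65.73111724853516, 124.59883117675781), 81.38539123535156) px [161.20657277 145.50938967]
hole ((597.1371459960938, -29.26493263244629), (23.443187713623047, 32.9822883605957), 67.8963851928711) px [163.87155963 154.48623853]
```

View pics/w3b.png

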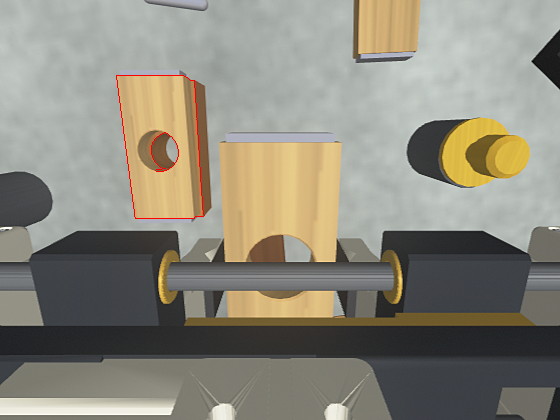

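The lower bar is visible, with its hole rim around (158,150). The mask took in the side faces, so I'll tighten it by brightness.

Run:
```python
from h import *
im=cv2.imread("pics/w3.png"); c=cam("wrist")
hsv=cv2.cvtColor(im,cv2.COLOR_BGR2HSV)
for x in range(112,212,6): print(x,hsv[120,x],hsv[150,x])
m=cv2.inRange(hsv,(12,60,195),(28,200,255)); w=np.zeros_like(m); w[60:225,100:215]=m[60:225,100:215]
w=cv2.morphologyEx(w,cv2.MORPH_OPEN,np.ones((3,3)))
cs,hh=cv2.findContours(w,cv2.RETR_CCOMP,cv2.CHAIN_APPROX_NONE); out=im.copy()
for i in range(len(cs)):
    if cv2.contourArea(cs[i])<100: continue
    cv2.drawContours(out,cs,i,(0,0,255),1); P=toplane(c,cs[i][:,0],.074)[:,:2].astype(np.float32)*1000
    print(hh[0][i][3],cv2.minAreaRect(P),cv2.fitEllipse(P), cv2.approxPolyDP(P,8,True)[:,0].tolist())
cv2.imwrite("pics/w3d.png",cv2.resize(out[60:230,95:220],None,fx=3.5,fy=3.5))
```

```text
112 [ 54   7 172] [ 66   8 167]
118 [ 51  10 173] [ 55   9 172]
124 [ 18 107 208] [ 81  10 177]
130 [ 19 108 201] [ 18 108 204]
136 [ 19 109 213] [ 19 112 212]
142 [ 20 106 221] [ 18 109 141]
148 [ 19 107 217] [ 15 140 160]
154 [ 20 106 223] [ 15 131 117]
160 [ 21 104 228] [ 15 135 117]
166 [ 19 109 216] [ 20  25 154]
172 [ 19 110 207] [ 43  10 175]
178 [ 20 106 227] [ 18 107 212]
184 [ 20 106 223] [ 20 106 223]
190 [ 18 112 152] [ 18 115 148]
196 [ 15 144 165] [ 15 147 181]
202 [ 14 126 121] [ 15 134 120]
208 [ 65   9 180] [ 17  36 147]
-1 ((595.1646728515625, -35.86674118041992), (55.76218032836914, 124.58732604980469), 81.21569061279297) ((594.5811767578125, -35.68697738647461), (61.936058044433594, 157.90113830566406), 81.39924621582031) [[529.4039916992188, -53.517974853515625], [652.6012573242188, -72.08201599121094], [660.929443359375, -18.188339233398438], [537.8263549804688, 0.8915547132492065]]
0 ((595.1820678710938, -34.94037628173828), (36.73994827270508, 37.40137481689453), 32.78293228149414) ((595.1437377929688, -35.30027770996094), (36.770530700683594, 37.16691207885742), 3.1959526538848877) [[576.77587890625, -37.99757385253906], [594.8397827148438, -16.480932235717773], [613.7923583984375, -33.15157699584961], [597.9293212890625, -53.826881408691406]]
```

View pics/w3d.png

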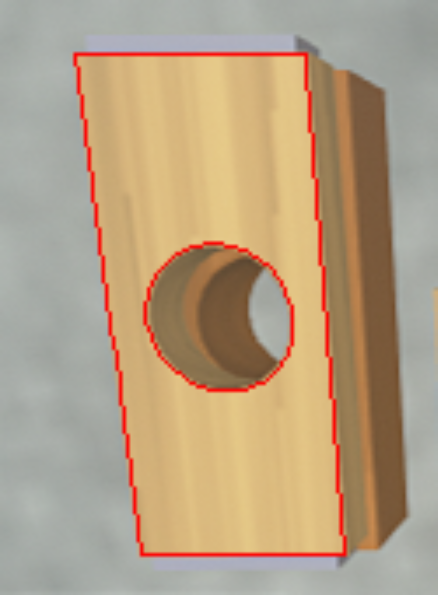

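Run:
```python
from h import *
im=cv2.imread("pics/w3.png"); c=cam("wrist"); s=telemetry.get_obs()
hsv=cv2.cvtColor(im,cv2.COLOR_BGR2HSV); m=cv2.inRange(hsv,(12,60,175),(28,200,255))
T=s["tool_pos"]; y=np.deg2rad(s["orientation"][2]); X=np.array([np.cos(y),np.sin(y)]);Y=np.array([np.sin(y),-np.cos(y)])
print(T,s["orientation"])
for r in (150,170,190,210,225):
    xs=np.where(m[r,210:350])[0]+210; P=toplane(c,[[xs[0]-.5,r],[xs[-1]+.5,r]],T[2]+.017)[:,:2]-T[:2]
    print(r,xs[0],xs[-1],(P@X*1e3).round(1),(P@Y*1e3).round(1))
col=hsv[120:150,280]; print(col[:,1].tolist())
for r in (132,141): print(r,(toplane(c,[[280,r]],T[2]+.017)[:,:2]-T[:2])@X*1e3)
for n,p in (("low",[.5951,-.0355]),("tgt",[.5952,-.0352])):
    d=np.array(p)-T[:2]; print(n,d@X,d@Y)
```

```text
[0.659824   0.06594225 0.18939674] [-1.79977538e+02 -4.44801164e-02  1.71278940e+02]
150 219 340 [58.7 58.6] [-29.1  26.5]
170 220 339 [49.6 49.5] [-29.2  26.5]
190 221 338 [40.1 40.1] [-29.2  26.4]
210 222 337 [30.4 30.3] [-29.2  26.4]
225 223 337 [22.8 22.7] [-29.1  26.8]
[10, 10, 7, 7, 7, 10, 10, 7, 9, 9, 9, 8, 6, 17, 20, 21, 19, 20, 20, 20, 23, 36, 82, 111, 106, 106, 106, 106, 107, 105]
132 [66.63434975]
141 [62.68491784]
low 0.048594579231520094 -0.11008311934380811
tgt 0.04854122265371822 -0.1097714254625636
```

servo_tool:
  rows:
    - [[0.00974,-0.02176,0],[0,0,0],1]
    - [[0.00974,-0.02176,0],[0,0,0],1]
    - [[0.00974,-0.02176,0],[0,0,0],1]
    - [[0.00974,-0.02176,0],[0,0,0],1]
    - [[0.00974,-0.02176,0],[0,0,0],1]
    - [[0,0,0.018],[0,0,0],1]
    - [[0,0,0.018],[0,0,0],1]
    - [[0,0,0.018],[0,0,0],1]
    - [[0,0,0.018],[0,0,0],1]
    - [[0,0,0.018],[0,0,0],1]
    - [[0,0,0.01],[0,0,0],1]
    - [[0,0,0],[0,0,0],1]
    - [[0,0,0],[0,0,0],1]

```text
clock: 6.47
tool_pos: [0.5956, -0.0338, 0.0899]
orientation: [-180.0, -0.0, 171.3]
force: [0.8, 0.2, -0.7]
opening: 0.0558
```

Run:
```python
from h import *
s,c,im=snap("side","s2.png"); print(s["clock"],s["tool_pos"],s["orientation"],s["force"],s["opening"])
T=s["tool_pos"]; y=np.deg2rad(s["orientation"][2]); X=np.array([np.cos(y),np.sin(y)]);Y=np.array([np.sin(y),-np.cos(y)])
d=np.array([.5951,-.0355])-T[:2]; print(d@X+.0002,d@Y+.0013)
cv2.imwrite("pics/s2c.png",cv2.resize(im[120:220,210:330],None,fx=5,fy=5,interpolation=cv2.INTER_CUBIC))
```

```text
6.4667 [ 0.59562649 -0.03379256  0.08989394] [-1.79975182e+02 -1.78916673e-02  1.71302643e+02] [ 0.76462244  0.21757624 -0.67936761] 0.055798132429334305
0.0004622413430145876 -0.00046741707966739196
```

View pics/s2c.png

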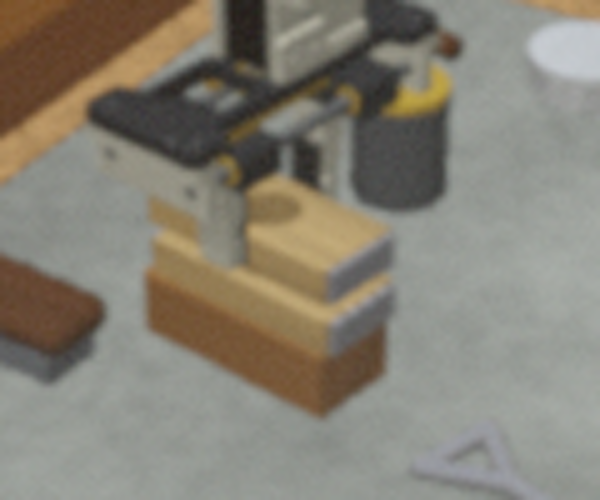

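The top bar is square above the lower one with about an 11 mm gap. Lowering it now.

servo_tool:
  rows:
    - [[0.0004,-0.0004,0.004],[0,0,0],1]
    - [[0,0,0.003],[0,0,0],1]
    - [[0,0,0.002],[0,0,0],1]
    - [[0,0,0.001],[0,0,0],1]
    - [[0,0,0.0005],[0,0,0],1]
    - [[0,0,0],[0,0,0],1]
    - [[0,0,0],[0,0,0],1]

```text
clock: 7.1
tool_pos: [0.5955, -0.0334, 0.0791]
orientation: [180.0, 0.0, 171.3]
force: [-0.5, 0.1, -0.4]
opening: 0.0554
```

servo_tool:
  rows:
    - [[0,0,0.0005],[0,0,0],1]
    - [[0,0,0.0005],[0,0,0],1]
    - [[0,0,0],[0,0,0],1]

```text
clock: 7.35
tool_pos: [0.5956, -0.0334, 0.079]
orientation: [180.0, 0.0, 171.4]
force: [-2.9, 1.3, 6.0]
opening: 0.0558
```

servo_tool:
  rows:
    - [[0,0,0],[0,0,0],0.6]
    - [[0,0,0],[0,0,0],0]
    - [[0,0,0],[0,0,0],0]
    - [[0,0,0],[0,0,0],0]
    - [[0,0,0],[0,0,0],0]
    - [[0,0,-0.01],[0,0,0],0]
    - [[0,0,-0.02],[0,0,0],0]
    - [[0,0,-0.025],[0,0,0],0]
    - [[0,0,-0.03],[0,0,0],0]
    - [[-0.01,0,-0.03],[0,0,0],0]
    - [[-0.02,0,-0.015],[0,0,0],0]
    - [[-0.02,0,0],[0,0,0],0]
    - [[0,0,0],[0,0,0],0]
    - [[0,0,0],[0,0,0],0]

```text
clock: 8.52
tool_pos: [0.6451, -0.0411, 0.2082]
orientation: [180.0, -0.0, 171.3]
force: [-1.1, 0.4, -0.4]
opening: 0.0877
```

Run:
```python
from h import *
s,c,im=snap("wrist","w4.png"); print(s["clock"],s["tool_pos"],s["orientation"],s["force"],s["opening"])
hsv=cv2.cvtColor(im,cv2.COLOR_BGR2HSV)
m=cv2.inRange(hsv,(12,60,195),(28,200,255)); m=cv2.morphologyEx(m,cv2.MORPH_OPEN,np.ones((3,3)))
cs,hh=cv2.findContours(m,cv2.RETR_CCOMP,cv2.CHAIN_APPROX_NONE); out=im.copy()
for i in range(len(cs)):
    P=toplane(c,cs[i][:,0],.096)[:,:2].astype(np.float32)*1000
    if cv2.contourArea(cs[i])<300 or np.linalg.norm(P.mean(0)-[595,-35])>50: continue
    cv2.drawContours(out,cs,i,(0,0,255),1)
    print(hh[0][i][3],cv2.minAreaRect(P),cv2.fitEllipse(P))
cv2.imwrite("pics/w4b.png",out)
```

```text
8.5167 [ 0.64511673 -0.04110157  0.20817484] [ 1.79993249e+02 -1.29608679e-02  1.71298123e+02] [-1.06018705  0.41371625 -0.41928309] 0.08767209809216196
-1 ((595.90380859375, -34.49828338623047), (54.907100677490234, 125.4078140258789), 81.1574935913086) ((598.658203125, -33.33807373046875), (54.34896469116211, 160.35572814941406), 79.19007873535156)
```

View pics/w4b.png

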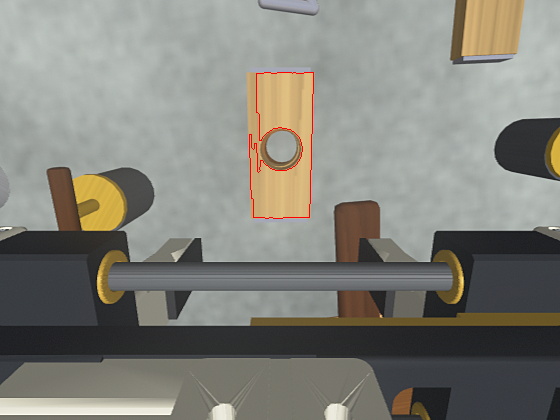

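Run:
```python
from h import *
im=cv2.imread("pics/w4.png"); c=cam("wrist")
hsv=cv2.cvtColor(im,cv2.COLOR_BGR2HSV)
m=cv2.inRange(hsv,(12,60,180),(28,200,255))
cs,hh=cv2.findContours(m,cv2.RETR_CCOMP,cv2.CHAIN_APPROX_NONE)
for i in range(len(cs)):
    P=toplane(c,cs[i][:,0],.096)[:,:2].astype(np.float32)*1000
    if cv2.contourArea(cs[i])<300 or np.linalg.norm(P.mean(0)-[595,-35])>50: continue
    print(hh[0][i][3],cv2.minAreaRect(P),cv2.fitEllipse(P))
g=cv2.inRange(hsv,(0,0,150),(179,45,255)); w=np.zeros_like(g); w[125:175,255:310]=g[125:175,255:310]
cs,_=cv2.findContours(w,cv2.RETR_EXTERNAL,cv2.CHAIN_APPROX_NONE)
for k in cs:
  if cv2.contourArea(k)>100:
    for z in (.012,.052): print("floor seen",z,cv2.fitEllipse(toplane(c,k[:,0],z)[:,:2].astype(np.float32)*1000))
cv2.imwrite("pics/w4c.png",cv2.resize(im[60:225,235:325],None,fx=3.5,fy=3.5,interpolation=cv2.INTER_CUBIC))
# pin coarse in w4/w3
print("pinK", toplane(cam("top"),[[212,137]],.124))
```

```text
-1 ((595.0119018554688, -34.666194915771484), (55.677127838134766, 125.23048400878906), 81.26223754882812) ((594.5208740234375, -34.58940124511719), (62.09867477416992, 157.9088897705078), 81.22325897216797)
8 ((594.5912475585938, -34.1109619140625), (36.83319854736328, 36.805240631103516), 35.99332046508789) ((594.9304809570312, -34.379600524902344), (36.40019607543945, 37.152313232421875), 178.1173858642578)
floor seen 0.012 ((597.4140014648438, -33.67051315307617), (32.88896560668945, 34.40958786010742), 70.16343688964844)
floor seen 0.052 ((595.0032958984375, -33.453651428222656), (29.161434173583984, 30.509733200073242), 70.16320037841797)
pinK [[0.64285941 0.23355751 0.124     ]]
```

View pics/w4c.png

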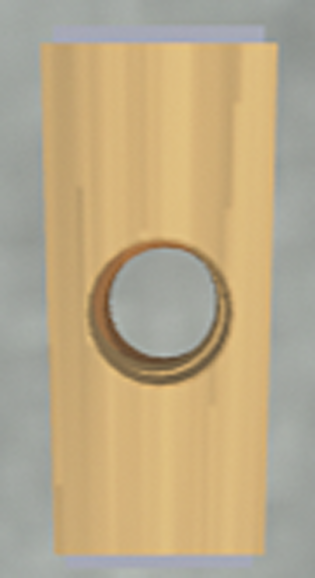

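The top bar's hole centre is at (595.0,−34.5), against (595.1,−35.5) for the lower bar. Yaw matches and the bore is clear to the floor. Next, the pin.

servo_tool:
  rows:
    - [[0.0005,0.0297,-0.0035],[0,0,0],0]
    - [[0.0005,0.0297,-0.0035],[0,0,0],0]
    - [[0.0005,0.0297,-0.0035],[0,0,0],0]
    - [[0.0005,0.0297,-0.0035],[0,0,0],0]
    - [[0.0005,0.0297,-0.0035],[0,0,0],0]
    - [[0.0005,0.0297,-0.0035],[0,0,0],0]
    - [[0.0005,0.0297,-0.0035],[0,0,0],0]
    - [[0.0005,0.0297,-0.0035],[0,0,0],0]
    - [[0.0005,0.0297,-0.0035],[0,0,0],0]
    - [[0,0,0],[0,0,0],0]
    - [[0,0,0],[0,0,0],0]

```text
clock: 9.48
tool_pos: [0.6797, 0.2256, 0.239]
orientation: [-180.0, -0.1, 171.5]
force: [1.0, 0.1, -0.4]
opening: 0.0876
```

Run:
```python
from h import *
s,c,im=snap("wrist","w5.png"); print(s["clock"],s["tool_pos"],s["orientation"])
cv2.imwrite("pics/w5c.png",cv2.resize(im[60:260,180:380],None,fx=3,fy=3,interpolation=cv2.INTER_CUBIC))
hsv=cv2.cvtColor(im,cv2.COLOR_BGR2HSV)
for r in range(100,230,6): print(r,hsv[r,280].tolist(),end=' ')
```

```text
9.4833 [0.67969746 0.22560998 0.23897632] [-1.79959775e+02 -6.08737310e-02  1.71473325e+02]
100 [64, 9, 198] 106 [69, 9, 193] 112 [56, 9, 190] 118 [64, 9, 188] 124 [81, 9, 190] 130 [23, 161, 219] 136 [23, 161, 219] 142 [21, 163, 199] 148 [22, 162, 215] 154 [22, 161, 214] 160 [22, 162, 211] 166 [22, 161, 211] 172 [21, 156, 175] 178 [23, 160, 217] 184 [60, 8, 186] 190 [65, 8, 189] 196 [54, 7, 183] 202 [65, 9, 176] 208 [68, 6, 175] 214 [54, 7, 173] 220 [70, 9, 176] 226 [66, 7, 172]
```

View pics/w5c.png

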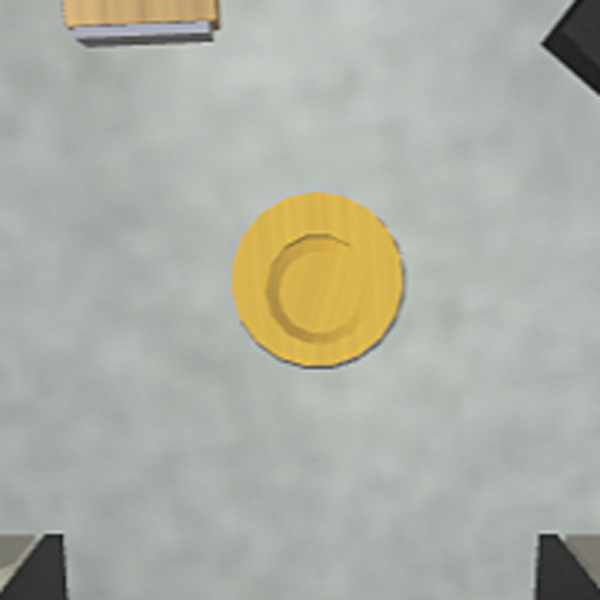

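The view looks straight down on the pin: collar around px (286,153), with the round knob at its centre.

Run:
```python
from h import *
im=cv2.imread("pics/w5.png"); c=cam("wrist"); s=telemetry.get_obs(); T=s["tool_pos"]; print(T)
hsv=cv2.cvtColor(im,cv2.COLOR_BGR2HSV); m=cv2.inRange(hsv,(15,120,120),(30,255,255)); w=m*0; w[100:210,240:330]=m[100:210,240:330]
k=max(cv2.findContours(w,cv2.RETR_EXTERNAL,cv2.CHAIN_APPROX_NONE)[0],key=cv2.contourArea)
e=cv2.fitEllipse(toplane(c,k[:,0],.088)[:,:2].astype(np.float32)*1000); print(e)
# knob top approx circle in crop px
kp=np.array([[180+318/3,60+289/3]]); K=toplane(c,kp,.126)[0]; print("knob",K)
y=np.deg2rad(s["orientation"][2]); X=np.array([np.cos(y),np.sin(y)]);Y=np.array([np.sin(y),-np.cos(y)])
d=np.array(e[0])/1e3-T[:2]; print("d",d@X,d@Y,"knob d",(K[:2]-T[:2])@X,(K[:2]-T[:2])@Y)
```

```text
[0.67971608 0.22442826 0.23909659]
((637.7432861328125, 235.04640197753906), (55.779903411865234, 56.229331970214844), 90.62157440185547)
knob [0.63711628 0.23504704 0.126     ]
d 0.0430876554921079 0.004232558738869651 knob d 0.0437077326131916 0.004139581639070479
```

servo_tool:
  rows:
    - [[0.0217,0.0025,0],[0,0,0],0]
    - [[0.0217,0.0025,0],[0,0,0],0]
    - [[0,0,0.02],[0,0,0],0]
    - [[0,0,0.022],[0,0,0],0]
    - [[0,0,0.022],[0,0,0],0]
    - [[0,0,0.022],[0,0,0],0]
    - [[0,0,0.022],[0,0,0],0]
    - [[0,0,0.02],[0,0,0],0]
    - [[0,0,0.011],[0,0,0],0]
    - [[0,0,0.005],[0,0,0],0]
    - [[0,0,0],[0,0,0],0]
    - [[0,0,0],[0,0,0],0]

```text
clock: 10.53
tool_pos: [0.639, 0.2353, 0.0965]
orientation: [180.0, 0.0, 171.3]
force: [0.1, -0.6, -0.3]
opening: 0.0876
```

Run:
```python
from h import *
s,c,im=snap("side","s3.png"); print(s["clock"],s["tool_pos"],s["force"])
cv2.imwrite("pics/s3c.png",cv2.resize(im[150:270,130:260],None,fx=4.5,fy=4.5,interpolation=cv2.INTER_CUBIC))
```

```text
10.5333 [0.63896728 0.23525998 0.09651125] [ 0.07211487 -0.56407454 -0.28286617]
```

View pics/s3c.png

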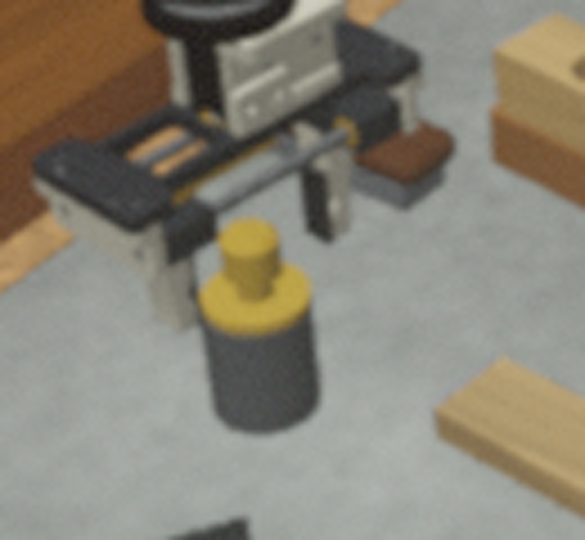

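Fingertips are at about crop (175,325) and (325,235), so their midpoint (250,280) falls on the knob's neck. Closing.

servo_tool:
  rows:
    - [[0,0,0.001],[0,0,0],1]
    - [[0,0,0],[0,0,0],1]
    - [[0,0,0],[0,0,0],1]
    - [[0,0,0],[0,0,0],1]
    - [[0,0,0],[0,0,0],1]
    - [[0,0,0],[0,0,0],1]
    - [[0,0,0],[0,0,0],1]
    - [[0,0,0],[0,0,0],1]
    - [[0,0,0],[0,0,0],1]

```text
clock: 11.33
tool_pos: [0.6386, 0.2357, 0.0946]
orientation: [180.0, 0.0, 171.3]
force: [0.6, 2.5, -0.4]
opening: 0.0335
```

servo_tool:
  rows:
    - [[0,0,-0.005],[0,0,0],1]
    - [[0,0,-0.01],[0,0,0],1]
    - [[0,0,-0.016],[0,0,0],1]
    - [[0,0,-0.018],[0,0,0],1]
    - [[0,0,-0.018],[0,0,0],1]
    - [[0,0,-0.018],[0,0,0],1]
    - [[0,0,-0.018],[0,0,0],1]
    - [[0,0,-0.012],[0,0,0],1]
    - [[0,0,0],[0,0,0],1]
    - [[0,0,0],[0,0,0],1]

```text
clock: 12.17
tool_pos: [0.6384, 0.2356, 0.2099]
orientation: [179.9, 0.0, 171.3]
force: [0.4, 0.8, -4.6]
opening: 0.0312
```

Run:
```python
from h import *
s,c,im=snap("side","s4.png"); print(s["clock"],s["tool_pos"],s["orientation"],s["force"],s["opening"])
cv2.imwrite("pics/s4c.png",cv2.resize(im[120:270,130:280],None,fx=4,fy=4,interpolation=cv2.INTER_CUBIC))
s,c,im=snap("wrist","w6.png")
```

```text
12.1667 [0.6384334  0.23556811 0.20991822] [1.79944195e+02 2.27205009e-02 1.71326194e+02] [ 0.36261774  0.75578629 -4.60025452] 0.03120877347313412
```

View pics/s4c.png

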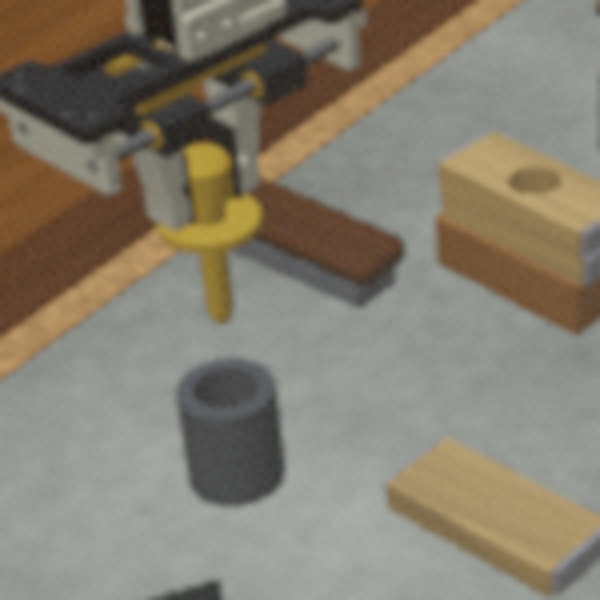

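View pics/w6.png

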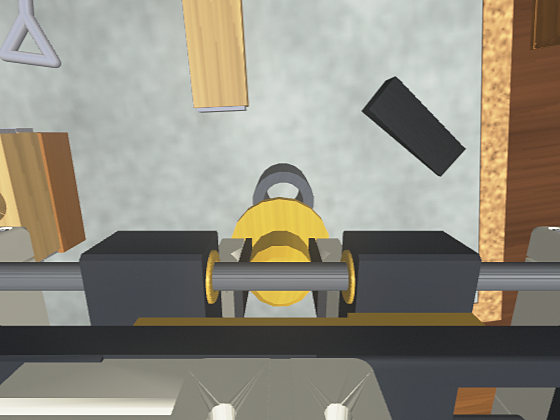

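Pin lifted, and it hangs nearly vertical. Next: where its axis sits relative to the tool, from the collar's visible arc and from the shaft in the side view.

Run:
```python
from h import *
from scipy.optimize import least_squares
im=cv2.imread("pics/w6.png"); c=cam("wrist"); s=telemetry.get_obs(); T=s["tool_pos"]; print(T)
hsv=cv2.cvtColor(im,cv2.COLOR_BGR2HSV); m=cv2.inRange(hsv,(15,120,120),(30,255,255))
y=np.deg2rad(s["orientation"][2]); X=np.array([np.cos(y),np.sin(y)]);Y=np.array([np.sin(y),-np.cos(y)])
pts=[]
for r in range(200,236,2):
    xs=np.where(m[r,225:340])[0]+225
    if len(xs): pts+= [[xs[0]-.5,r],[xs[-1]+.5,r]]
print(pts[::6])
P=toplane(c,pts,T[2]-.0066)[:,:2]-T[:2]; Q=np.c_[P@X,P@Y]
f=least_squares(lambda v:np.hypot(*(Q-v[:2]).T)-.029,[0,0]); print("collar in tool xy",f.x,np.abs(f.fun).max())
# side: project expected tip and axis for pin at this location
W=T[:2]+f.x[0]*X+f.x[1]*Y; cs=cam("side")
ims=cv2.imread("pics/s4.png"); hs=cv2.cvtColor(ims,cv2.COLOR_BGR2HSV); ms=cv2.inRange(hs,(15,120,60),(32,255,255))
for off in (112,50,30,5): print(off,proj(cs,[*W,T[2]-.0945+.016+off/1e3]))
for r in range(180,204,3):
    xs=np.where(ms[r,165:205])[0]+165; print(r,xs.min() if len(xs) else None,xs.max() if len(xs) else None, xs.mean() if len(xs) else None)
```

```text
[0.63769655 0.23514321 0.20809349]
[[np.float64(262.5), 200], [np.float64(253.5), 206], [np.float64(245.5), 212], [np.float64(239.5), 218], [np.float64(236.5), 224], [np.float64(233.5), 230]]
collar in tool xy [ 0.00130051 -0.00125935] 0.0009346815475669949
112 [[180.38204277 158.44219907]]
50 [[183.35375779 181.61578342]]
30 [[184.27265876 188.78141973]]
5 [[185.39549477 197.5373519 ]]
180 165 190 179.3181818181818
183 180 185 182.5
186 181 185 183.0
189 181 185 183.0
192 182 186 184.0
195 182 186 184.0
198 183 186 184.5
201 None None None
```

servo_tool:
  rows:
    - [[0,-0.014,0],[0,0,0],1]
    - [[0,-0.0272,0],[0,0,0],1]
    - [[0,-0.0272,0],[0,0,0],1]
    - [[0,-0.0272,0],[0,0,0],1]
    - [[0,-0.0272,0],[0,0,0],1]
    - [[0,-0.0272,0],[0,0,0],1]
    - [[0,-0.0272,0],[0,0,0],1]
    - [[0,-0.0272,0],[0,0,0],1]
    - [[0,-0.0272,0],[0,0,0],1]
    - [[0,-0.0272,0],[0,0,0],1]
    - [[0,-0.013,0],[0,0,0],1]
    - [[0,0,0],[0,0,0],1]
    - [[0,0,0],[0,0,0],1]
    - [[0,0,0],[0,0,0],1]

```text
clock: 13.43
tool_pos: [0.5974, -0.0329, 0.209]
orientation: [-180.0, -0.0, 171.3]
force: [-0.5, 0.7, -4.2]
opening: 0.0314
```

Run:
```python
from h import *
s,c,im=snap("side","s5.png"); T=s["tool_pos"]; print(s["clock"],T,s["orientation"],s["force"],s["opening"])
y=np.deg2rad(s["orientation"][2]); X=np.array([np.cos(y),np.sin(y)]);Y=np.array([np.sin(y),-np.cos(y)])
d=np.array([.5972,-.0334])-T[:2]; print(d@X,d@Y)
cv2.imwrite("pics/s5c.png",cv2.resize(im[90:230,200:340],None,fx=4.2,fy=4.2,interpolation=cv2.INTER_CUBIC))
s2=telemetry.get_obs(); print(s2["tool_pos"])
```

```text
13.4333 [ 0.59744698 -0.03294465  0.20902819] [-1.79998744e+02 -3.96092287e-02  1.71325504e+02] [-0.47351818  0.73809009 -4.17372651] 0.03139330034263723
0.00017548071789614964 -0.0004873927361709874
[ 0.59757859 -0.03261227  0.20913768]
```

View pics/s5c.png

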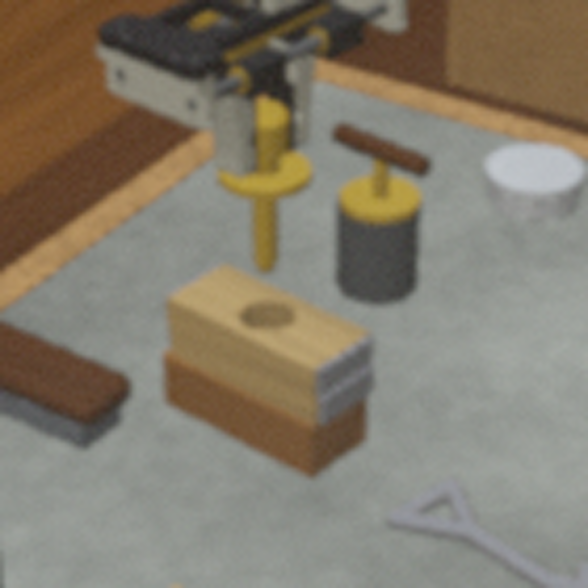

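The pin tip hangs over the hole at crop (265,315). Descending to just above the seat.

servo_tool:
  rows:
    - [[0.0002,-0.0005,0.008],[0,0,0],1]
    - [[0,0,0.012],[0,0,0],1]
    - [[0,0,0.012],[0,0,0],1]
    - [[0,0,0.012],[0,0,0],1]
    - [[0,0,0.012],[0,0,0],1]
    - [[0,0,0.012],[0,0,0],1]
    - [[0,0,0.012],[0,0,0],1]
    - [[0,0,0.009],[0,0,0],1]
    - [[0,0,0.004],[0,0,0],1]
    - [[0,0,0],[0,0,0],1]
    - [[0,0,0],[0,0,0],1]

```text
clock: 14.4
tool_pos: [0.5975, -0.0335, 0.1166]
orientation: [-180.0, 0.0, 171.4]
force: [0.8, -0.2, -2.6]
opening: 0.0309
```

servo_tool:
  rows:
    - [[0,0,0.003],[0,0,0],1]
    - [[0,0,0.002],[0,0,0],1]
    - [[0,0,0.001],[0,0,0],1]
    - [[0,0,0.0007],[0,0,0],1]
    - [[0,0,0],[0,0,0],1]
    - [[0,0,0],[0,0,0],1]

```text
clock: 14.9
tool_pos: [0.5974, -0.0337, 0.11]
orientation: [180.0, 0.0, 171.3]
force: [-0.0, -0.2, -3.3]
opening: 0.0312
```

servo_tool:
  rows:
    - [[0,0,0.0005],[0,0,0],1]
    - [[0,0,0.0005],[0,0,0],1]
    - [[0,0,0.0005],[0,0,0],1]
    - [[0,0,0],[0,0,0],1]

```text
clock: 15.23
tool_pos: [0.5974, -0.0337, 0.1086]
orientation: [180.0, 0.0, 171.3]
force: [-0.9, 0.1, -1.4]
opening: 0.0313
```

servo_tool:
  rows:
    - [[0,0,0.0004],[0,0,0],1]
    - [[0,0,0.0004],[0,0,0],1]
    - [[0,0,0],[0,0,0],1]

```text
clock: 15.48
tool_pos: [0.5974, -0.0337, 0.1086]
orientation: [-180.0, 0.0, 171.4]
force: [-3.9, 1.6, 6.2]
opening: 0.031
```

Contact at 6 N means the collar is seated. Release, lift clear, then look.

servo_tool:
  rows:
    - [[0,0,0],[0,0,0],0.55]
    - [[0,0,0],[0,0,0],0.3]
    - [[0,0,0],[0,0,0],0]
    - [[0,0,0],[0,0,0],0]
    - [[0,0,0],[0,0,0],0]
    - [[0,0,-0.01],[0,0,0],0]
    - [[0,0,-0.02],[0,0,0],0]
    - [[0,0,-0.025],[0,0,0],0]
    - [[0,0,-0.03],[0,0,0],0]
    - [[-0.01,0,-0.03],[0,0,0],0]
    - [[-0.02,0,-0.01],[0,0,0],0]
    - [[-0.02,0,0],[0,0,0],0]
    - [[0,0,0],[0,0,0],0]
    - [[0,0,0],[0,0,0],0]

```text
clock: 16.65
tool_pos: [0.6471, -0.0414, 0.2326]
orientation: [-180.0, -0.0, 171.3]
force: [0.1, -0.2, 0.7]
opening: 0.0876
```

Run:
```python
from h import *
s,c,im=snap("wrist","w7.png"); print(s["clock"],s["tool_pos"],s["force"],s["opening"])
_,_,i2=snap("side","s7.png")
a=cv2.resize(im[60:230,200:360],None,fx=3,fy=3,interpolation=cv2.INTER_CUBIC); b=cv2.resize(i2[130:220,215:310],(480,510),interpolation=cv2.INTER_CUBIC)
cv2.imwrite("pics/f.png",cv2.resize(np.hstack([a[:510,:320*3//2],b]),(790,420)))
hsv=cv2.cvtColor(im,cv2.COLOR_BGR2HSV); m=cv2.inRange(hsv,(15,140,120),(30,255,255)); w=m*0; w[60:230,230:340]=m[60:230,230:340]
w=cv2.morphologyEx(w,cv2.MORPH_OPEN,np.ones((5,5)))
k=max(cv2.findContours(w,cv2.RETR_EXTERNAL,cv2.CHAIN_APPROX_NONE)[0],key=cv2.contourArea)
print("collar",cv2.fitEllipse(toplane(c,k[:,0],.102)[:,:2].astype(np.float32)*1000))
```

```text
16.65 [ 0.64705281 -0.04141     0.23259852] [ 0.05529495 -0.15053239  0.67952943] 0.08762807887786518
collar ((595.9592895507812, -34.71924591064453), (55.84867477416992, 56.407623291015625), 69.12071228027344)
```

View pics/f.png

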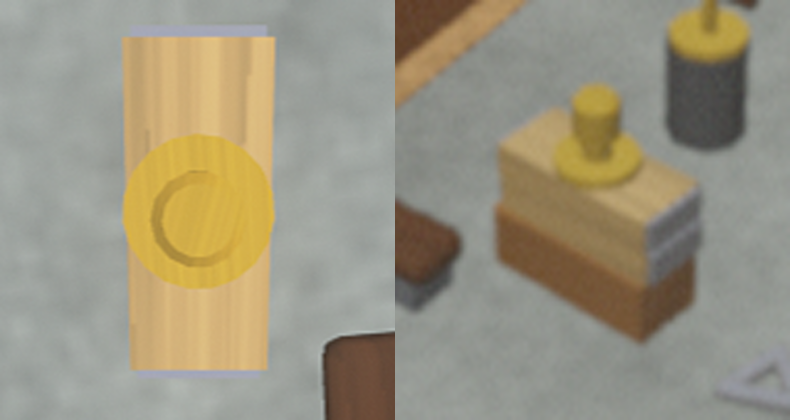

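The collar lies flat and centred at (596.0,−34.7) on the top bar. The bars are flush and the gripper is clear, so I'm handing in.

```bash
python3 -c "
from plant import ctrl; print(ctrl.close_job())"
```

```text
the job is handed in; nothing more can be done
None
```

The boot scraper is assembled and handed in at about 17 s. I laid the holed bar on the lower bar, then took the brass round-knob pin from its pot and passed it down through both bars until its collar touched the top one. I then let go and lifted clear.

- **Bars:** the top bar's hole measured (595.0, −34.5) mm against (595.1, −35.5) for the lower bar. Their yaw agreed to about 0.1°, and the bore was clear to the tray.
- **Pin:** the collar ended at (596.0, −34.7) mm, and in the wrist and side views it sits flat on the top bar. The contact force was about 6 N at each placing, and the gripper was open and clear at the end.
- **Disagreements:** the top camera read about 3–4 mm off the wrist camera, more than the stated 2 mm. The wrist camera also showed a sideways bias of about 1.3 mm. I worked from the wrist camera and corrected for that bias.

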